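# Mount the tube code reader on its ball stand

### The arm

A 6-joint arm with a two-finger parallel gripper is mounted at the origin on a cart in front of the work surface, level with it; the furniture and walls round the work are solid. World frame = base frame: x ahead of the robot, y to its left, z up, the work surface at z = 0. Lengths are in m, angles in rad, forces in N, time in s.
With the tool pointing down it reaches from about 0.35 to 0.875 m from the base axis. Payload 15.5 kg.
Tool frame: the origin (TCP) lies at the very end of the fingers, on their centre line; the grasp point (between the pads) lies 19 mm behind it; x points along the fingers, z is the direction in which the jaws open and shut, and the axes are right-handed (so a half turn about x gives the same grasp; the last joint's range is limited). The gripper opens to 85 mm and grips with 20 to 120 N. Pads are 22 mm wide; open, the fingers measure 114 mm over their backs; the gripper's body (76 mm by 85 mm) begins 54 mm behind the grasp point. The pads swing forward as they close: fully open they stand 13 mm farther back than shut.
Start: joints at [1.137, 0.494, 1.345, -0, 1.302, -0.096], TCP at [0.208, 0.589, 0.201] pointing down, gripper open.
Joint ranges: [-2.91, 2.91], [-0.82, 2.16], [0.22, 2.67], [-1.22, 4.37], [0.12, 2.79], [-3.08, 3.08]. Speed limits (rad/s): [1.89, 1.89, 2.57, 3.01, 3.01, 3.01].

### API

Orientations are given as a 3x3 rotation matrix whose columns are the frame's x, y, z axes.
In Python, from plant import env, capture, order, find_in, masks_of gives the robot as it stands. Calls block until the motion is done:
- env.movep(position, orientation): joint-space move of the TCP to a pose.
- env.move_l(position, rotation=None, max_speed=0.15, guard=None): straight line of the TCP; rotation=None keeps the orientation; max_speed is the mean speed in m/s. With guard (N) it stops when the force on the tool has changed by that much, and returns True; else False.
- env.set_joints(angles): joint-space move.
- env.grip(opening, squeeze=None): finger opening in m; squeeze is the grip in N (None keeps the last); returns when the fingers have stopped.
- env.pause(seconds).
- env.ik(position, orientation): joint angles nearest the present ones, or None.
- env.state(): the state.
- capture(name): name is "side" or "top"; returns a dict with "frame" (384x512x3 uint8, red, green, blue), "K" (3x3 intrinsics, pixels), "rvec" (rotation vector, rad) and "tvec" (3), from world to camera coordinates, as OpenCV has them. Camera axes: x right, y down, z forward; pixel columns grow to the right and rows downward; lengths in m; the calibration is good to about 2 mm. A picture is of the moment at which its call begins. There is no depth.
A pose or a line that the arm cannot do raises env.PlanningError and nothing moves.
- order.close_job(): hands the job in, once; it reports no verdict.
Trained networks look in a picture, given as the dict that the camera call returned (one of the last four; its "shot" number tells which), for a name from the list of things; names that differ only in an ending like _2 or _b are one class to them, and where a whole thing is asked for, a point or a joint stands for the part that bears it (a point fixed in the world has none). Each returns a list of dicts, best first, with "conf" (0 to 1); they miss things now and then, are a little off and sometimes report something else, mostly with a low value. They report only what shows in the picture. A call takes as long as a camera call. They do not tell look-alikes from the thing itself.
- find_in(thing, picture): "centre" ([x, y, z] in m, in the coordinates of the camera as it stood for that picture, good to about 4 mm: the middle of the surface that is visible of it).
- masks_of(thing, picture): "pixels" (384x512 bool, what is visible of it).
The state is a dict: "clock": time; "joint_pos": joint angles; "dq": joint speeds; "joint_torque": joint torques, N m; "tool_pos": TCP position; "tool_rot": TCP orientation; "contact_force": force on the tool from outside, world axes, zero at the start; "moment": the same for the moment, N m; "grip_width": finger opening in m.
Only numpy, scipy, OpenCV 4.12 (cv2) and the standard library are available. Lean on these libraries where they do the work, as an engineer would, in place of code of your own. Each camera call takes 0.05 s, during which the arm holds its last target. There are 200 camera calls.

### The job

Put the tube code reader on its ball stand: lower its socket gently over the steel ball, without dropping it, until it sits fully down on the stand's shoulder, with the red latch lever still up. Then press the red lever fully down to lock the reader on, and let go. Do not knock over or push away the white bottle and the roll of tape.

Things in the scene. Friction and masses are not known exactly. Their poses are not given: they have to be found in the camera images.
- white_bottle: Small white bottle standing loose on the table, 30 mm across, 52 mm tall; origin at the centre of its underside. To be left alone.
- tape: Loose roll of cream tape lying flat, 60 mm across, 18 mm high; origin at the centre of its underside. To be left alone.
- ball_center (a point): Centre of the 30 mm steel ball on top of the bolted-down grey stand: 67 mm above the table, 27 mm above the stand's flat round shoulder disc (84 mm across, top 40 mm above the table). Ball on a 14 mm neck; stand's foot 100 mm across. z is up.
- reader_grip (a point): Middle of the loose tube code reader's white housing (black glass on top), on its socket axis, 62 mm above its underside. Housing 56 (reader x) x 52 mm (reader y), sides vertical, 44 to 78 mm above the underside; grip it from above across the 52 mm. z up; the red lever is on the -x side, which faces the robot within about 35 degrees at the start.
- socket_center (a point): Where the ball's centre lies when the reader is seated: on the socket axis, 27 mm above the reader's underside, 35 mm below reader_grip, same axes. The socket is a straight 34 mm bore, open below, 44 mm deep. Seated, the flange rests on the stand's shoulder; any yaw will do.
- lever_pad (a point): Top face of the red lever's paddle (22 mm wide, 46 mm long, pointing out along reader -x). Joint 0: it slopes up and outward, this point 55 mm from the socket axis, 51 mm above the reader's underside, outer end 70 mm out and 60 mm up. Fully down: level, 35 mm above the underside, this point 68 mm out. A push straight down at 62 mm out works all the way.
- reader: The whole tube code reader, about 0.5 kg; origin at the centre of its underside, axes as reader_grip. From below: dark grey flange 80 mm across, 6 mm thick; round grey skirt 56 mm across; white housing. Stands upright on the table at the start.
- latch (a joint): Red latch lever, rad: 0 fully raised (open), 0.55 fully down at its stop (locked). Hinged 34 mm from the socket axis, 20 mm above the underside. Stiff, no spring: it stays where left; 3 to 4 N on the paddle moves it. Down, a steel pawl stands under the ball; it must be open for the ball to enter. Starts at 0 to 0.06.
There are look-alikes about, which are no part of the job. What is shaped like the reader but purple is not meant.

How it is judged:
By the outcome, as a careful person would: the job done as asked, in the order asked, and still so for the second after the job is handed in, with the robot touching nothing.
It also fails if it takes over 46 s, if anything falls off the work surface, if the arm or the gripper's body presses on something with over 40 N, if the wrist force passes 120 N, or if a joint passes its speed limit or range.

## Working session

There is one attempt and no reset: what is moved stays moved. The work goes in short steps, each a Python script; the robot and the scene stay as the last script left them, time stands still between calls to the robot, and variables do not carry over. Pictures are saved under pics/ and viewed, about 8 in all and at most 12, crops included, and the job is handed in when it is done.

```bash
ls; mkdir -p pics; cat > h.py <<'E'
import numpy as np, cv2
from plant import env, capture, order, find_in, masks_of
def cam(p):
    R=cv2.Rodrigues(np.array(p["rvec"],float))[0]; return R,np.array(p["tvec"],float).ravel(),np.array(p["K"],float)
def toworld(c,p):
    R,t,K=cam(p); return R.T@(np.array(c)-t)
def proj(X,p):
    R,t,K=cam(p); return cv2.projectPoints(np.array(X,float).reshape(-1,3),R,t,K,None)[0].reshape(-1,2)
def ray_z(uv,p,z):
    R,t,K=cam(p); d=R.T@np.linalg.inv(K)@np.array([uv[0],uv[1],1.]); o=-R.T@t
    return o+d*(z-o[2])/d[2]
def save(p,name,crop=None,s=1):
    f=p["frame"][...,::-1]
    if crop: f=f[crop[1]:crop[3],crop[0]:crop[2]]
    cv2.imwrite("pics/"+name,cv2.resize(f,None,fx=s,fy=s,interpolation=cv2.INTER_CUBIC))
E
python3 - <<'E'
from h import *
ims=[]
for n in("top","side"):
    p=capture(n); ims.append(p["frame"][...,::-1])
    print(n,-cam(p)[0].T@cam(p)[1])
    for th in("reader","ball_center","lever_pad","white_bottle","tape"):
        try:
            for d in find_in(th,p):
                w=toworld(d["centre"],p); print(th,round(d["conf"],2),w.round(3),proj(w,p).round(0)[0])
        except Exception as e: print(th,e)
for n,i in zip("ts",ims): cv2.imwrite(f"pics/{n}0.png",cv2.resize(i,(800,600)))
print(env.state()["clock"])
E
```

```text
pics
top [ 0.32187556 -0.4262327   1.17833693]
reader 0.79 [ 0.336 -0.657  0.073] [343. 243.]
reader 0.6 [ 0.482 -0.198  0.074] [182. 195.]
ball_center 0.88 [ 0.557 -0.371  0.039] [242. 171.]
ball_center 0.66 [ 0.446 -0.17   0.044] [175. 208.]
lever_pad 0.59 [ 0.446 -0.168  0.047] [174. 208.]
lever_pad 0.51 [ 0.349 -0.623  0.046] [329. 239.]
white_bottle 0.56 [ 0.397 -0.554  0.05 ] [305. 223.]
tape 0.65 [ 0.478 -0.198  0.07 ] [183. 197.]
tape 0.64 [ 0.643 -0.27   0.021] [209. 146.]
side [ 0.31800211 -1.3423394   0.47544646]
reader 0.87 [ 0.335 -0.693  0.045] [199. 254.]
reader 0.86 [ 0.488 -0.215  0.039] [239. 167.]
ball_center 0.6 [ 0.559 -0.379  0.038] [273. 187.]
ball_center 0.5 [ 0.483 -0.213  0.04 ] [238. 167.]
white_bottle 0.61 [ 0.393 -0.568  0.03 ] [221. 227.]
tape 0.68 [ 0.646 -0.279  0.014] [293. 180.]
0.6
```

View pics/t0.png

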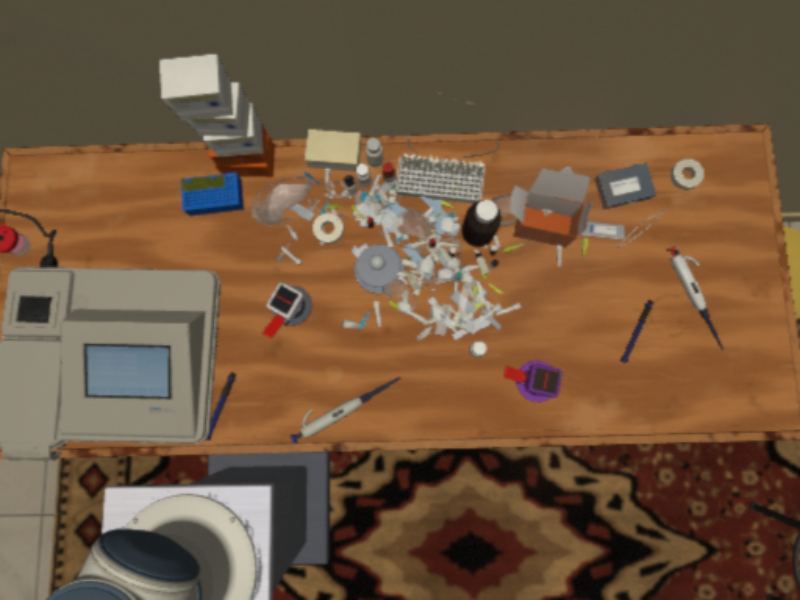

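View pics/s0.png

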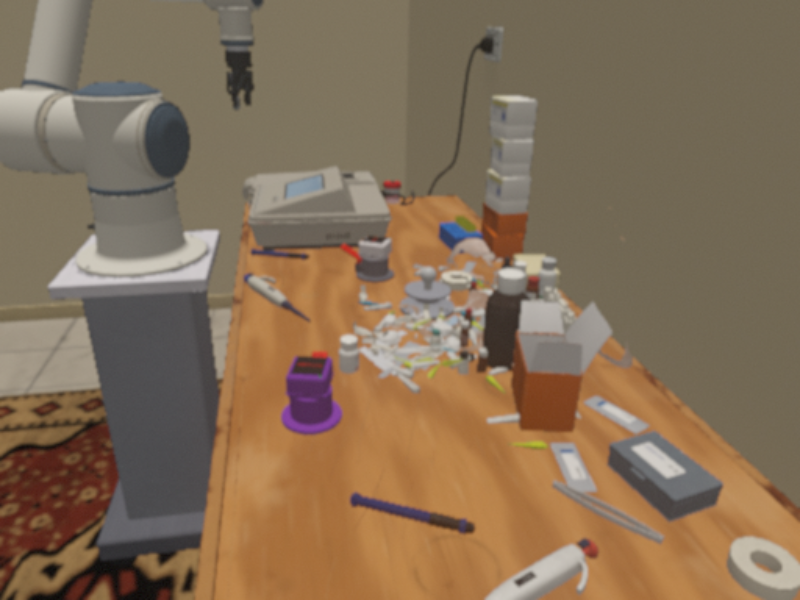

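The whole reader candidates are the white/grey one at about (182,195) of the raw top image with its red lever toward the robot, and the purple look-alike at (343,243), which I reject. The stand is at (242,171), the near tape at (209,146) with another roll at (440,110), and the white bottle at (306,223). I'll check the choice in a close crop with masks.

```bash
python3 - <<'E'
from h import *
out=[]
for n,c in(("top",(150,150,280,240)),("side",(205,130,335,220))):
    p=capture(n); np.savez(f"{n}0.npz",**{k:p[k] for k in("frame","K","rvec","tvec")})
    f=p["frame"][...,::-1].copy()
    big=cv2.resize(f[c[1]:c[3],c[0]:c[2]],None,fx=6,fy=6,interpolation=cv2.INTER_CUBIC)[:,:780]
    M={}
    for th,col in(("reader",(0,255,0)),("ball_center",(255,255,0)),("lever_pad",(255,0,255)),("tape",(0,255,255))):
        try: ms=masks_of(th,p)
        except Exception as e: print(th,e); continue
        for i,d in enumerate(ms):
            m=np.asarray(d["pixels"]); ys,xs=np.nonzero(m)
            print(n,th,round(d["conf"],2),m.sum(),xs.mean().round(1),ys.mean().round(1))
            M[f"{th}{i}"]=m
            mm=cv2.resize(m[c[1]:c[3],c[0]:c[2]].astype(np.uint8),None,fx=6,fy=6,interpolation=0)
            cs,_=cv2.findContours(mm,0,2); cv2.drawContours(big,cs,-1,col,1)
    np.savez(f"{n}0m.npz",**M); cv2.imwrite(f"pics/{n}1.png",big); print(p["K"])
E
python3 -c "
import cv2,numpy as np
a=cv2.imread('pics/top1.png');b=cv2.imread('pics/side1.png');cv2.imwrite('pics/c1.png',cv2.resize(np.vstack([a[60:400],b[:260]]),None,fx=1,fy=1))"
```

```text
top reader 0.92 686 183.3 196.9
top reader 0.87 655 342.6 243.2
top ball_center 0.66 757 241.1 171.2
top lever_pad 0.45 89 174.7 208.3
top tape 0.84 275 209.5 145.9
[[383.98775457   0.         254.89480173]
 [  0.         383.98775457 185.38867497]
 [  0.           0.           1.        ]]
side reader 0.84 677 237.7 165.7
side reader 0.65 1549 198.7 252.9
side ball_center 0.82 632 274.1 189.0
side lever_pad 0.52 55 226.0 162.8
side tape 0.58 135 291.8 179.4
[[385.82867025   0.         251.38444346]
 [  0.         385.82867025 185.18290212]
 [  0.           0.           1.        ]]
```

View pics/c1.png

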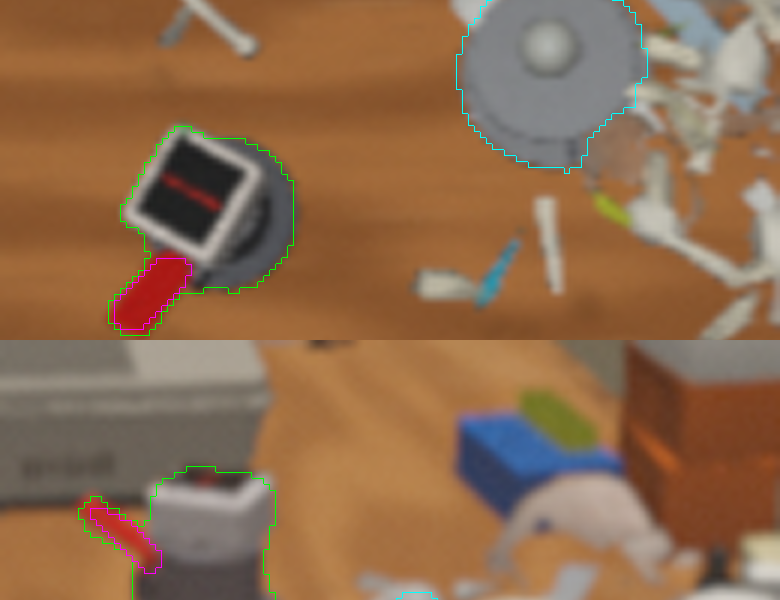

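```bash
cat > fit.py <<'E'
from h import *
from scipy.optimize import minimize
a=np.linspace(0,2*np.pi,49)[:-1]
disc=lambda r,z:np.c_[r*np.cos(a),r*np.sin(a),np.full(48,z)]
def box(x0,x1,y0,y1,z0,z1): return np.array([[x,y,z] for x in(x0,x1) for y in(y0,y1) for z in(z0,z1)])
# reader parts, each convex; dimensions in m
READER=[np.r_[disc(.04,0),disc(.04,.006)],np.r_[disc(.028,0),disc(.028,.044)],box(-.028,.028,-.026,.026,.044,.078),
        np.array([[-.070+dx,y,.060+dz] for y in(-.011,.011) for dx,dz in((0,0),(.003,-.005))]+[[-.031,y,.036] for y in(-.011,.011)]+[[-.028,y,.031] for y in(-.011,.011)])]
def sil(parts,pose,p,s=4):
    x,y,z,th=pose; c,n=np.cos(th),np.sin(th); R=np.array([[c,-n,0],[n,c,0],[0,0,1]])
    im=np.zeros((384*s,512*s),np.uint8)
    for P in parts:
        uv=proj(P@R.T+[x,y,z],p); uv=(uv+.5)*s-.5
        cv2.fillConvexPoly(im,cv2.convexHull((uv*16).round().astype(np.int32)),1,shift=4)
    return cv2.resize(im.astype(np.float32),(512,384),interpolation=cv2.INTER_AREA)
def fit_reader(ps,ms,x0,z):
    g=[cv2.GaussianBlur(m.astype(np.float32),(0,0),1) for m in ms]
    f=lambda q:sum(((cv2.GaussianBlur(sil(READER,(q[0],q[1],z,q[2]/5),p),(0,0),1)-m)**2).sum() for p,m in zip(ps,g))
    x0=np.array([x0[0],x0[1],x0[2]*5])
    r=minimize(f,x0,method="Nelder-Mead",options=dict(initial_simplex=x0+np.array([[0,0,0],[.01,0,0],[0,.01,0],[0,0,.5]]),xatol=1e-4,fatol=.01))
    return r.x*[1,1,.2],r.fun
def edge_fit(p,rings,x0,rng=.012,step=.0005):
    """best xy of circle features: rings=[(radius,z,'disc'|'ball')], mean gradient along the outline normal"""
    G=cv2.GaussianBlur(cv2.cvtColor(p["frame"],cv2.COLOR_RGB2GRAY).astype(np.float32),(0,0),.8)
    gx,gy=cv2.Sobel(G,5,1,0),cv2.Sobel(G,5,0,1); M=np.hypot(gx,gy)
    R,t,K=cam(p); o=-R.T@t; best=(-1,)
    for dx in np.arange(-rng,rng,step):
        for dy in np.arange(-rng,rng,step):
            s=0
            for r,z,k in rings:
                C=np.array([x0[0]+dx,x0[1]+dy,z])
                if k=="disc": P=disc(r,0)+C
                else:
                    v=(o-C)/np.linalg.norm(o-C); e=np.cross(v,[0,0,1.]);e/=np.linalg.norm(e);h=np.cross(e,v)
                    P=C+r*(np.outer(np.cos(a),e)+np.outer(np.sin(a),h))
                uv=proj(P,p).astype(np.float32)
                s+=np.minimum(cv2.remap(M,uv[:,:1],uv[:,1:],1),120).mean()
            if s>best[0]: best=(s,C[0],C[1])
    return np.round(best,4)
E
python3 - <<'E'
from fit import *
P={n:dict(np.load(f"{n}0.npz")) for n in("top","side")}; Mk={n:np.load(f"{n}0m.npz") for n in P}
m={n:Mk[n]["reader0"] for n in P}
for k in(["top"],["side"],["top","side"]):
    print(k,fit_reader([P[n] for n in k],[m[n] for n in k],(.48,-.2,.6),0))
for n in P:
    for nm,r in(("ball",[(.015,.067,"ball")]),("sh",[(.042,.04,"disc")]),("both",[(.015,.067,"ball"),(.042,.04,"disc")])):
        print(n,nm,edge_fit(P[n],r,(.562,-.372)))
E
```

```text
['top'] (array([ 0.48951721, -0.19317079,  0.62193872]), np.float64(124.30438232421875))
['side'] (array([ 0.49157122, -0.19421057, -0.38706744]), np.float64(27.412309646606445))
['top', 'side'] (array([ 0.4900861 , -0.19375721,  0.97387342]), np.float64(180.0345458984375))
top ball [51.4135  0.558  -0.373 ]
top sh [63.5313  0.563  -0.373 ]
top both [108.7439   0.5625  -0.3745]
side ball [79.9482  0.573  -0.3605]
side sh [63.1478  0.565  -0.363 ]
side both [139.2855   0.5625  -0.3645]
```

```bash
python3 - <<'E'
from fit import *
P={n:dict(np.load(f"{n}0.npz")) for n in("top","side")}; Mk={n:np.load(f"{n}0m.npz") for n in P}
m={n:Mk[n]["reader0"] for n in P}
for k in(["top"],["side"],["top","side"]):
    q,f=fit_reader([P[n] for n in k],[m[n] for n in k],(.49,-.194,-.42),0); print(k,q.round(4),f)
ims=[]
for n in P:
    s=12
    for c,kind in(((160,175,205,212),"r"),((225,155,260,192),"b")) if n=="top" else (((215,145,260,190),"r"),((250,160,295,205),"b")):
        f=cv2.resize(P[n]["frame"][...,::-1][c[1]:c[3],c[0]:c[2]],None,fx=8,fy=8,interpolation=cv2.INTER_CUBIC)
        d=lambda X,col:cv2.polylines(f,[((proj(X,P[n])+.5-np.array(c[:2]))*8-.5).round().astype(np.int32)],True,col,1)
        if kind=="r":
            th=q[2];R=np.array([[np.cos(th),-np.sin(th),0],[np.sin(th),np.cos(th),0],[0,0,1]])
            o=np.array([q[0],q[1],0])
            for X in(disc(.04,0),disc(.04,.006),np.array([[x,y,.078] for x,y in((-.028,-.026),(.028,-.026),(.028,.026),(-.028,.026))]),np.array([[-.07,-.011,.06],[-.07,.011,.06],[-.031,.011,.036],[-.031,-.011,.036]])): d(X@R.T+o,(0,255,0))
        else:
            C=np.array([.5625,-.3735,0]); v=-cam(P[n])[0].T@cam(P[n])[1]-C-[0,0,.067]; v/=np.linalg.norm(v); e=np.cross(v,[0,0,1.]);e/=np.linalg.norm(e);h=np.cross(e,v)
            d(C+disc(.042,.04),(0,255,0)); d(C+disc(.05,0),(255,0,0)); d(C+[0,0,.067]+.015*(np.outer(np.cos(a),e)+np.outer(np.sin(a),h)),(0,0,255))
        ims.append(cv2.resize(f,(380,300)))
cv2.imwrite("pics/fit1.png",np.vstack([np.hstack(ims[:2]),np.hstack(ims[2:])]))
E
```

```text
['top'] [ 0.4903 -0.1954 -0.5229] 5.246165752410889
['side'] [ 0.4915 -0.1937 -0.3909] 27.30537223815918
['top', 'side'] [ 0.4901 -0.1947 -0.4989] 38.145835876464844
```

View pics/fit1.png

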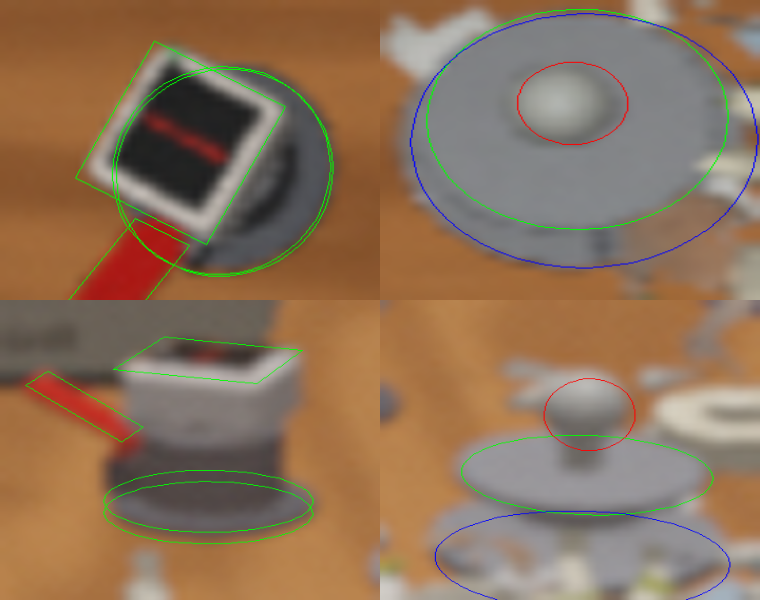

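```bash
cat >> h.py <<'E'
def Rt(yaw,sgn=1):
    z=sgn*np.array([-np.sin(yaw),np.cos(yaw),0]); x=np.array([0,0,-1.]); return np.c_[x,np.cross(z,x),z]
def st(m=""):
    s=env.state(); print(m,"t",round(s["clock"],2),"tcp",np.round(s["tool_pos"],4),"F",np.round(s["contact_force"],1),"w",round(s["grip_width"],4)); return s
E
python3 - <<'E'
from h import *
s=st(); p0=np.array(s["tool_pos"]); yaw=-.5; xy=[.489,-.197]
for sg in(1,-1):
    q=env.ik([*xy,.2],Rt(yaw,sg)); print(sg,None if q is None else np.round(q,2))
sg=min((1,-1),key=lambda g:9 if (q:=env.ik([*xy,.2],Rt(yaw,g))) is None else abs(q[5])); print("sg",sg)
env.move_l([*p0[:2],.36],max_speed=.3)
env.movep([*xy,.25],Rt(yaw,sg)); st("above")
print(env.move_l([*xy,.12],max_speed=.2), env.move_l([*xy,.044],max_speed=.1,guard=8)); st("down")
p=capture("side"); save(p,"g1.png",(200,100,300,190),4)
p=capture("top"); save(p,"g1t.png",(140,150,240,240),4)
a=cv2.imread("pics/g1.png");b=cv2.imread("pics/g1t.png");cv2.imwrite("pics/g1b.png",np.hstack([a,b]))
E
```

```text
t 1.1 tcp [0.2077 0.5895 0.2012] F [-0.4  0.1 -0.4] w 0.0853
1 [-0.5   0.36  1.59 -0.    1.2  -1.57]
-1 [-0.5   0.36  1.59 -0.    1.2   1.57]
sg 1
above t 4.74 tcp [ 0.4893 -0.1965  0.2501] F [0.2 0.6 0. ] w 0.0855
False False
down t 6.45 tcp [ 0.4894 -0.1972  0.0445] F [-1.   0.1  0. ] w 0.0856
```

View pics/g1b.png

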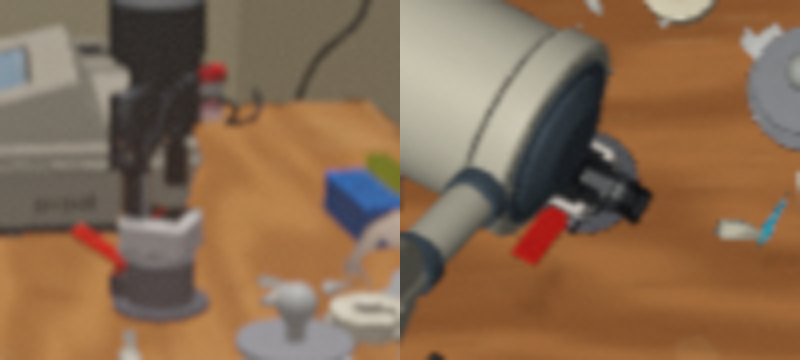

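The side crop shows the open fingers straddling the white housing (crop px 160,235), and the top crop shows the reader partly under the wrist with its lever free. I'll close the gripper and lift.

```bash
python3 - <<'E'
from h import *
env.grip(.045,45); s=st("grip")
p=np.array(s["tool_pos"]); env.move_l([p[0],p[1],p[2]+.004],max_speed=.03); st("lift4")
env.move_l([p[0],p[1],.16],max_speed=.15); st("lift")
env.movep([.5625,-.3735,.044+.085],Rt(-.5)); s=st("over"); print(np.round(s["joint_pos"],2))
for n in("top","side"):
    p=capture(n); np.savez(f"{n}2.npz",**{k:p[k] for k in("frame","K","rvec","tvec")})
    M={}
    for th in("reader","ball_center"):
        for i,d in enumerate(masks_of(th,p)):
            m=np.asarray(d["pixels"]); ys,xs=np.nonzero(m); print(n,th,round(d["conf"],2),m.sum(),xs.mean().round(1),ys.mean().round(1)); M[f"{th}{i}"]=m
    np.savez(f"{n}2m.npz",**M)
    save(p,n+"2.png",(210,130,310,220) if n=="top" else (230,110,330,200),4)
a=cv2.imread("pics/side2.png");b=cv2.imread("pics/top2.png");cv2.imwrite("pics/g2.png",np.hstack([a,b]))
E
```

```text
grip t 7.03 tcp [ 0.4899 -0.1979  0.0456] F [-6.5 -4.  30.5] w 0.0447
lift4 t 7.38 tcp [ 0.49   -0.1979  0.0496] F [0.4 0.2 0.1] w 0.0448
lift t 8.26 tcp [ 0.4895 -0.1976  0.1592] F [ 0.2 -0.3 -0.3] w 0.0453
over t 9.05 tcp [ 0.562 -0.373  0.128] F [0.6 0.7 0.7] w 0.045
[-0.67  0.63  1.29  0.    1.22 -1.75]
top reader 0.9 672 342.2 243.3
top ball_center 0.89 415 243.3 176.6
side reader 0.9 1523 198.7 253.2
side reader 0.82 686 238.0 165.7
side ball_center 0.89 685 273.1 189.3
```

View pics/g2.png

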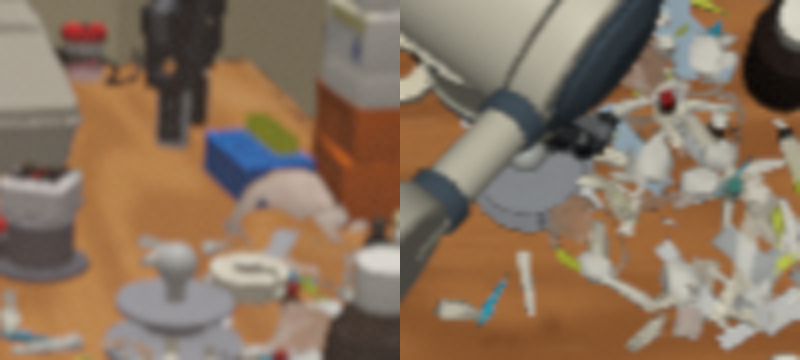

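The gripper came away empty: the reader is still standing at side px (238,166). I'll compare the projected TCP with the fingertips seen in the images to find the cause.

```bash
python3 - <<'E'
from fit import *
p=dict(np.load("side2.npz"))
c=(230,110)
T=np.array([.562,-.373,.128]); j=np.array([.479,.878,0])
for nm,X in(("tcp",T),("near",T-.0225*j),("far",T+.0225*j),("near out",T-.037*j)): print(nm,((proj(X,p)[0]-c)*4).round(0))
# reader top at grasp time in g1 crop (200,100)x4
T=np.array([.4894,-.1972,.0445]); r=np.array([.489,-.197,0])
for nm,X in(("near tip",T-.05*j+[0,0,.013]),("far tip",T+.05*j+[0,0,.013]),("near z.078",r-.026*j+[0,0,.078])): print(nm,((proj(X,p)[0]-(200,100))*4).round(0))
m=dict(np.load("side2m.npz")); 
for k in m:
  print(k)
m0=np.load("side0m.npz")["reader0"]; 
P=[dict(np.load("side0.npz")),p]; 
print(fit_reader([P[0]],[m0],(.49,-.194,-.45),0),fit_reader([p],[m["reader1"]],(.49,-.194,-.45),0))
E
```

```text
tcp [180. 184.]
near [171. 194.]
far [188. 174.]
near out [165. 201.]
near tip [134. 260.]
far tip [177. 220.]
near z.078 [144. 225.]
reader0
reader1
ball_center0
(array([ 0.49060689, -0.19407012, -0.4039523 ]), np.float64(27.693340301513672)) (array([ 0.49063658, -0.19412577, -0.40111477]), np.float64(18.944095611572266))
```

```bash
python3 - <<'E'
import cv2,numpy as np
d=np.load("side2.npz")["frame"][...,::-1]
cv2.imwrite("pics/x.png",np.hstack([cv2.resize(d[90:160,250:300],None,fx=8,fy=8,interpolation=2)[:560],cv2.resize(d[140:190,215:260],(395,560) if 0 else (400,560),interpolation=2)]))
E
```

```text
(no output)
```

View pics/x.png

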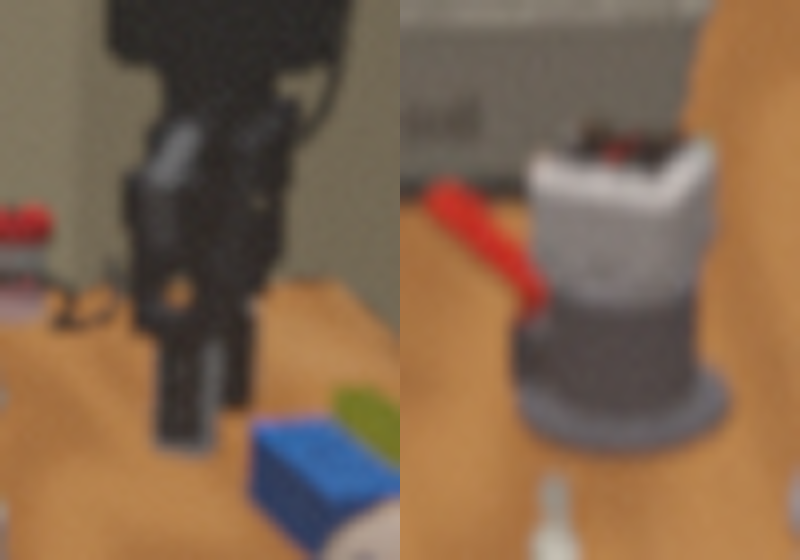

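```bash
python3 - <<'E'
from h import *
xy=[.490,-.196]; R=Rt(-.49)
env.move_l([.562,-.373,.19],max_speed=.2)
env.grip(.085)
env.movep([*xy,.17],R); st("above")
p=capture("top"); save(p,"g3t.png",(140,150,240,240),4); 
print(env.move_l([*xy,.045],max_speed=.15), env.move_l([*xy,.014],max_speed=.06,guard=6)); st("down")
p=capture("side"); save(p,"g3.png",(200,100,300,190),4)
p=capture("top"); np.savez("top3.npz",**{k:p[k] for k in("frame","K","rvec","tvec")}); save(p,"g3t2.png",(140,150,240,240),4)
a=cv2.imread("pics/g3.png");b=cv2.imread("pics/g3t2.png");cv2.imwrite("pics/g3b.png",np.hstack([a,b]))
E
```

```text
above t 11.07 tcp [ 0.4907 -0.1964  0.1704] F [ 0.6 -0.1 -0.4] w 0.085
False False
down t 12.78 tcp [ 0.49   -0.196   0.0139] F [-0.  -0.2  0.2] w 0.085
```

View pics/g3b.png

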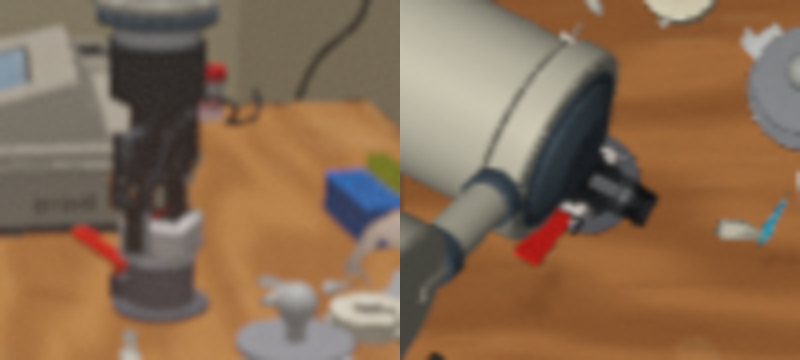

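The near finger now overlaps the housing side and its tip is at crop px (135,248), so the real tip sits about 3 to 4 cm higher than the reported TCP. I'll go 4 mm lower, then grip.

```bash
python3 - <<'E'
from h import *
print(env.move_l([.490,-.196,.010],max_speed=.05,guard=6))
env.grip(.048,40); s=st("grip"); print(np.round(s["moment"],2))
p=np.array(s["tool_pos"]); env.move_l([p[0],p[1],p[2]+.005],max_speed=.03); s=st("lift5"); print(np.round(s["moment"],2))
if s["grip_width"]>.0505:
    env.move_l([p[0],p[1],p[2]+.09],max_speed=.15); s=st("lift"); print(np.round(s["moment"],2))
    p=capture("side"); save(p,"g4.png",(200,90,300,190),6)
    for n in("reader",):
        for d in find_in(n,p): print(d["conf"],toworld(d["centre"],p).round(3))
E
```

```text
False
grip t 13.55 tcp [ 0.4902 -0.1959  0.0103] F [-0.6  2.4  7.2] w 0.0518
[ 0.57 -0.15 -0.07]
lift5 t 13.88 tcp [ 0.4903 -0.1959  0.0155] F [ 1.   0.3 -3.1] w 0.0516
[ 0.    0.09 -0.02]
lift t 14.59 tcp [ 0.4898 -0.1956  0.0997] F [-1.  -0.4 -3.9] w 0.0519
[-0.02  0.01  0.01]
0.77 [ 0.493 -0.217  0.122]
0.71 [ 0.443 -0.176  0.135]
0.65 [ 0.391 -0.568  0.031]
```

```bash
python3 - <<'E'
from fit import *
s=env.state(); p=np.array(s["tool_pos"])
env.move_l([p[0],p[1],.125],max_speed=.15)
env.movep([.5625,-.373,.125],Rt(-.49)); env.move_l([.5625,-.373,.108],max_speed=.06); s=st("hover")
ims=[]; q=[.5625,-.373,-.49]; zu=.108-.0103
for n,c in(("top",(215,130,265,190)),("side",(250,120,300,180))):
    p=capture(n); np.savez(f"{n}4.npz",**{k:p[k] for k in("frame","K","rvec","tvec")})
    P=dict(np.load(f"{n}4.npz"))
    for d in masks_of("reader",p): m=np.asarray(d["pixels"]); ys,xs=np.nonzero(m); print(n,d["conf"],m.sum(),xs.mean().round(1),ys.mean().round(1))
    f=cv2.resize(p["frame"][...,::-1][c[1]:c[3],c[0]:c[2]],None,fx=8,fy=8,interpolation=cv2.INTER_CUBIC)
    d=lambda X,col:cv2.polylines(f,[((proj(X,P)+.5-np.array(c[:2]))*8-.5).round().astype(np.int32)],True,col,1)
    th=q[2];R=np.array([[np.cos(th),-np.sin(th),0],[np.sin(th),np.cos(th),0],[0,0,1]]); o=np.array([q[0],q[1],zu])
    for X in(disc(.04,0),disc(.04,.006),np.array([[x,y,.078] for x,y in((-.028,-.026),(.028,-.026),(.028,.026),(-.028,.026))]),np.array([[-.07,-.011,.06],[-.07,.011,.06],[-.031,.011,.036],[-.031,-.011,.036]])): d(X@R.T+o,(0,255,0))
    d(np.array([q[0],q[1],0])+disc(.042,.04),(255,255,0))
    ims.append(f)
cv2.imwrite("pics/hov.png",np.hstack(ims))
E
```

```text
hover t 16.23 tcp [ 0.5623 -0.3725  0.1075] F [-0.  -0.3 -4.3] w 0.0516
top 0.65 664 342.1 242.7
top 0.49 172 241.2 175.1
side 0.89 702 273.8 156.3
```

View pics/hov.png

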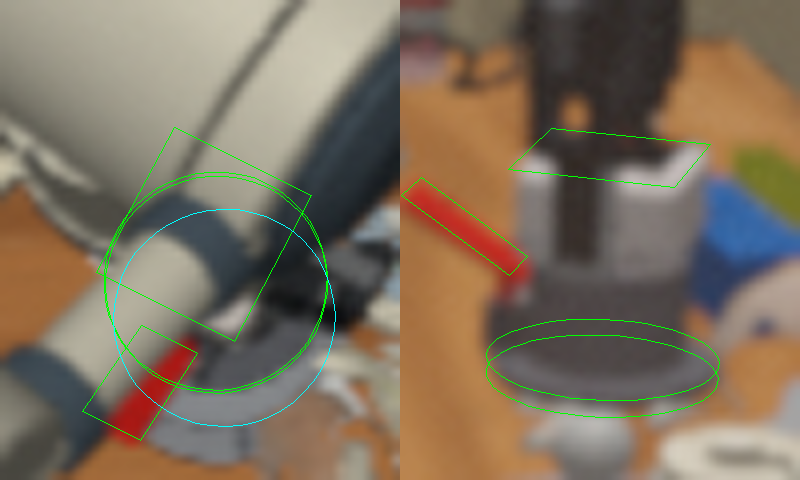

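```bash
python3 - <<'E'
from fit import *
T=dict(np.load("top4.npz")); S=dict(np.load("side4.npz")); T0=dict(np.load("top0.npz")); S0=dict(np.load("side0.npz"))
def g(p,k=.7):
    G=cv2.GaussianBlur(cv2.cvtColor(p["frame"],cv2.COLOR_RGB2GRAY).astype(np.float32),(0,0),k); return cv2.Sobel(G,5,1,0),cv2.Sobel(G,5,0,1)
def arc(p,sel,r,z,x0,sign,rng=.009,st=.0005):
    gx,gy=g(p); L=[]
    for dx in np.arange(-rng,rng+1e-9,st):
        for dy in np.arange(-rng,rng+1e-9,st):
            C=np.array([x0[0]+dx,x0[1]+dy,z]); A=np.c_[np.cos(sel),np.sin(sel),0*sel]
            uv=proj(C+r*A,p).astype(np.float32); n=proj(C+(r+.002)*A,p)-uv; n/=np.linalg.norm(n,axis=1)[:,None]
            f=lambda M:cv2.remap(M,uv[:,:1],uv[:,1:],1).ravel()
            L.append((np.clip(sign*(f(gx)*n[:,0]+f(gy)*n[:,1]),-60,60).mean(),C[0],C[1]))
    L.sort(reverse=True); L=np.array(L[:12]); return L[0].round(4),L[:,1:].mean(0).round(4)
zu=.0975
# world angles: lower-right in top image = -x,-y
sel=np.deg2rad(np.arange(-165,-95,3)); print("top flange",arc(T,sel,.04,zu+.003,(.5625,-.373),1))
print("top shoulder before",arc(T0,np.deg2rad(np.arange(90,280,4)),.042,.04,(.5625,-.373),-1))
sel=np.deg2rad(np.r_[np.arange(-50,10,4),np.arange(170,230,4)]); print("side flange",arc(S,sel,.04,zu+.003,(.5625,-.373),-1),arc(S,sel,.04,zu+.003,(.5625,-.373),1))
print("side shoulder",arc(S0,np.deg2rad(np.r_[np.arange(-60,10,4),np.arange(170,240,4)]),.042,.04,(.5625,-.373),-1))
for nm,p in(("top0",T0),("side0",S0)): print(nm,"ball proj",proj([.5625,-.373,.067],p)[0].round(2))
# ball centroid columns
for nm,p,c in(("top0",T0,(232,158,252,178)),("side0",S0,(262,165,288,184))):
    f=p["frame"][c[1]:c[3],c[0]:c[2]].astype(int); print(nm); print(f.mean(2).astype(int)[::2] if nm=="side0" else f.mean(2).astype(int)[::2])
f=T["frame"][...,::-1][160:190,230:265]; cv2.imwrite("pics/hz.png",cv2.resize(f,None,fx=20,fy=20,interpolation=2))
E
```

```text
top flange (array([56.9852,  0.5635, -0.382 ]), array([ 0.5637, -0.3818]))
top shoulder before (array([33.9769,  0.565 , -0.368 ]), array([ 0.5648, -0.3678]))
side flange (array([-8.2985,  0.5535, -0.381 ]), array([ 0.5535, -0.3793])) (array([59.5163,  0.564 , -0.376 ]), array([ 0.5638, -0.3758]))
side shoulder (array([43.8478,  0.5635, -0.364 ]), array([ 0.5636, -0.3644]))
top0 ball proj [242.08 167.25]
side0 ball proj [274.31 176.64]
top0
[[177 173 168 143 126 126 128 128 128 128 127 128 129 129 129 130 134 130
  121 114]
 [151 133 128 129 130 129 129 128 129 131 130 129 130 131 131 130 130 131
  129 126]
 [129 129 129 130 130 130 128 127 128 129 127 127 128 131 130 131 131 131
  131 132]
 [130 130 129 129 129 120 125 137 144 147 143 133 122 125 131 132 131 130
  130 131]
 [131 130 129 129 127 134 149 160 167 169 163 153 139 121 120 129 131 130
  130 131]
 [132 130 130 130 123 131 148 159 169 172 165 151 136 119 112 123 132 132
  132 133]
 [133 132 134 133 130 121 123 136 143 144 140 130 116 107 120 131 133 133
  133 133]
 [132 131 132 132 132 129 121 111 109 110 106 106 119 130 13
[... 592 characters left out ...]
40 123 120
  133 154 161 151 143 137 131 124]
 [132 132 131 131 140 156 164 164 163 167 172 176 180 175 166 158 140 121
  120 124 127 130 137 145 152 159]
 [133 133 129 130 136 141 137 132 136 144 147 150 151 148 145 141 131 119
  112 117 144 179 195 197 196 194]
 [128 130 131 129 129 129 124 116 109 113 117 121 120 118 116 113 111 111
  113 125 152 181 198 200 200 191]
 [127 133 136 138 140 142 142 138 122 107 102 102 103 100 108 118 125 126
  132 145 149 142 150 172 182 186]
 [146 150 152 151 151 152 153 150 143 125 107  99 103 109 124 143 150 149
  149 146 144 135 130 126 125 130]
 [153 153 152 152 152 151 151 151 147 128 111 103 104 114 131 147 151 151
  151 151 150 150 149 148 143 133]]
```

View pics/hz.png

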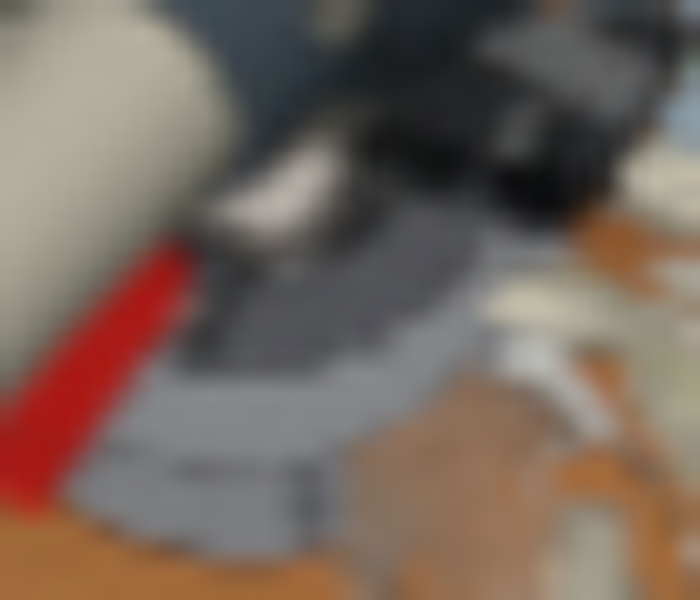

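```bash
cat > arc.py <<'E'
from fit import *
def arc(p,deg,r,z,x0,sign,rng=.014,st=.0005):
    sel=np.deg2rad(deg); G=cv2.GaussianBlur(cv2.cvtColor(p["frame"],cv2.COLOR_RGB2GRAY).astype(np.float32),(0,0),.7); gx,gy=cv2.Sobel(G,5,1,0),cv2.Sobel(G,5,0,1); L=[]
    A=np.c_[np.cos(sel),np.sin(sel),0*sel]
    for dx in np.arange(-rng,rng+1e-9,st):
        for dy in np.arange(-rng,rng+1e-9,st):
            C=np.array([x0[0]+dx,x0[1]+dy,z])
            uv=proj(C+r*A,p).astype(np.float32); n=proj(C+(r+.002)*A,p)-uv; n/=np.linalg.norm(n,axis=1)[:,None]
            f=lambda M:cv2.remap(M,uv[:,:1],uv[:,1:],1).ravel()
            L.append((np.clip(sign*(f(gx)*n[:,0]+f(gy)*n[:,1]),-60,60).mean(),C[0],C[1]))
    L.sort(reverse=True); L=np.array(L[:12]); return L[0].round(4),L[:,1:].mean(0).round(4)
E
python3 - <<'E'
from arc import *
T=dict(np.load("top4.npz")); T0=dict(np.load("top0.npz")); S0=dict(np.load("side0.npz")); S=dict(np.load("side4.npz"))
print("hover top flange",[arc(T,np.arange(-165,-95,3),.04,z,(.5625,-.378),1) for z in(.09,.1,.11)])
print("start top flange",arc(T0,np.arange(-165,0,4),.04,.006,(.49,-.196),1),arc(T0,np.arange(-110,10,4),.04,.006,(.49,-.196),1))
print("start side",arc(S0,np.r_[np.arange(-60,10,4),np.arange(170,240,4)],.04,.003,(.49,-.196),1))
for z in(.09,.1,.11): print("hover side",z,arc(S,np.r_[np.arange(-60,10,4),np.arange(170,240,4)],.04,z,(.5625,-.376),1))
# shoulder, only arc against wood/foot in top view
for A in(np.arange(100,200,4),np.arange(60,150,4),np.arange(160,250,4)): print("shoulder top",arc(T0,A,.042,.04,(.5625,-.37),1),arc(T0,A,.042,.04,(.5625,-.37),-1))
E
```

```text
hover top flange [(array([59.7425,  0.5665, -0.3835]), array([ 0.567 , -0.3839])), (array([59.6872,  0.5645, -0.3835]), array([ 0.565 , -0.3839])), (array([59.5534,  0.5625, -0.3835]), array([ 0.563, -0.384]))]
start top flange (array([49.5772,  0.492 , -0.199 ]), array([ 0.4918, -0.1993])) (array([44.5144,  0.4925, -0.199 ]), array([ 0.4925, -0.199 ]))
start side (array([59.4932,  0.4895, -0.1995]), array([ 0.4893, -0.1985]))
hover side 0.09 (array([42.4804,  0.5705, -0.362 ]), array([ 0.5699, -0.362 ]))
hover side 0.1 (array([58.7749,  0.5655, -0.375 ]), array([ 0.5652, -0.3753]))
hover side 0.11 (array([56.7659,  0.5585, -0.362 ]), array([ 0.5583, -0.363 ]))
shoulder top (array([ 2.3775,  0.5485, -0.356 ]), array([ 0.5579, -0.3646])) (array([46.9412,  0.565 , -0.37  ]), array([ 0.5648, -0.3699]))
shoulder top (array([20.0919,  0.5765, -0.3805]), array([ 0.5761, -0.3802])) (array([43.5145,  0.552 , -0.367 ]), array([ 0.5576, -0.3667]))
shoulder top (array([ 9.909 ,  0.5565, -0.374 ]), array([ 0.5561, -0.3738])) (array([37.3165,  0.5635, -0.384 ]), array([ 0.5636, -0.3836]))
```

The zoom shows the flange edge at (243.5,178.6), (250,176.8) and (253.5,173.5), which matches the reader on the TCP line. The ball blob at (241.2,168.0) lies about 2 to 3 mm from my assumed point, so I'll shift and lower with a guard.

```bash
python3 - <<'E'
from h import *
x,y=.5608,-.3700
env.move_l([x,y,.100],max_speed=.05); s=st("aligned"); F0=np.array(s["contact_force"])
for z,v in((.084,.03),(.070,.03),(.054,.03),(.046,.015)):
    hit=env.move_l([x,y,z],max_speed=v,guard=5); s=st(f"z{z} hit={hit}")
    print(np.round(np.array(s["contact_force"])-F0,1),np.round(s["moment"],2))
    if hit: break
E
```

```text
aligned t 16.76 tcp [ 0.5605 -0.3696  0.0995] F [-0.1 -0.3 -4.2] w 0.0519
z0.084 hit=False t 17.44 tcp [ 0.5609 -0.3701  0.084 ] F [ 0.2 -0.2 -5.4] w 0.052
[ 0.4  0.1 -1.2] [ 0.01 -0.01 -0.03]
z0.07 hit=False t 18.06 tcp [ 0.5607 -0.37    0.0699] F [-0.3 -0.5 -4.1] w 0.0516
[-0.1 -0.2  0.1] [0.01 0.02 0.  ]
z0.054 hit=False t 18.74 tcp [ 0.5609 -0.3701  0.054 ] F [ 0.2 -0.1 -2.8] w 0.0518
[0.3 0.2 1.4] [ 0.01  0.02 -0.  ]
z0.046 hit=True t 19.11 tcp [ 0.5609 -0.3702  0.0504] F [-2.3  0.8  8.3] w 0.0515
[-2.1  1.1 12.5] [0.37 0.09 0.04]
```

```bash
python3 - <<'E'
from h import *
x,y=.5609,-.3701
env.move_l([x,y,.0504],max_speed=.01); st("relax")
env.grip(.085); st("open")
print(env.move_l([x,y,.13],max_speed=.12,guard=8)); env.grip(0.0); st("up")
u=np.array([-np.cos(-.49),-np.sin(-.49)]); t=np.array([x,y])+.062*u; print(t)
env.move_l([*t,.105],max_speed=.12); st("over lever")
ims=[]
for n,c in(("side",(235,120,305,210)),("top",(205,145,275,205))):
    p=capture(n); ims.append(cv2.resize(p["frame"][...,::-1][c[1]:c[3],c[0]:c[2]],(400,514 if n=="side" else 343),interpolation=2))
    np.savez(f"{n}5.npz",**{k:p[k] for k in("frame","K","rvec","tvec")})
ims[1]=np.vstack([ims[1],np.zeros((171,400,3),np.uint8)]); cv2.imwrite("pics/rel.png",np.hstack(ims))
E
```

```text
relax t 19.38 tcp [ 0.5609 -0.3702  0.0504] F [-0.7  0.6  1.1] w 0.0515
open t 19.82 tcp [ 0.5609 -0.3701  0.0504] F [ 0.  -0.1 -0.5] w 0.0849
False
up t 21.4 tcp [ 0.5609 -0.3701  0.13  ] F [0.1 0.3 0.1] w 0.0001
[ 0.50619536 -0.34092119]
over lever t 22.11 tcp [ 0.5069 -0.3415  0.1054] F [ 0.4  0.1 -0. ] w 0.0
```

View pics/rel.png

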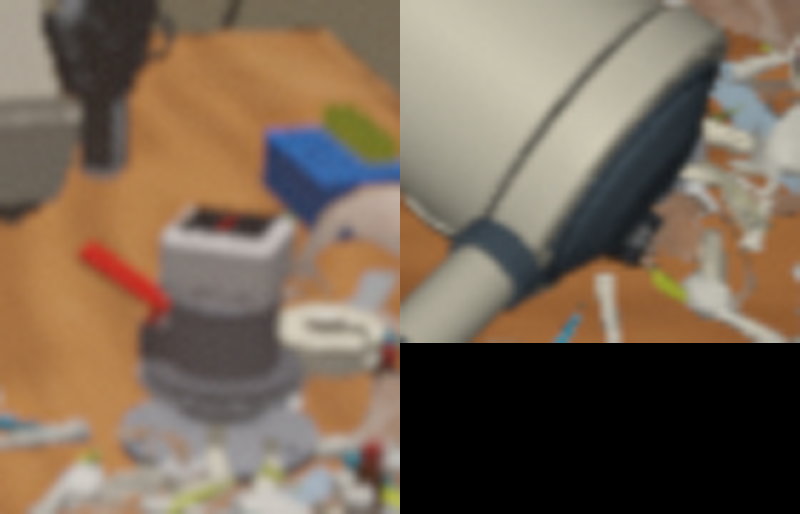

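The reader sits upright on the shoulder at side crop (215,380). The lever is still raised at (90,250), and the closed fingertip is above its outer part. Now I'll press.

```bash
python3 - <<'E'
from h import *
t=[.5062,-.3409]
hit=env.move_l([*t,.078],max_speed=.06,guard=6); st(f"pre {hit}")
z=.074
while z>.030:
    hit=env.move_l([*t,z],max_speed=.03,guard=15); s=st(f"{z:.3f} {hit}")
    if hit or s["contact_force"][2]>14: break
    z-=.004
E
```

```text
pre False t 22.81 tcp [ 0.5061 -0.3409  0.0778] F [ 0.4 -0.4  0.3] w -0.0002
0.074 False t 23.09 tcp [ 0.5062 -0.3409  0.074 ] F [-0.1 -0.1  0.3] w 0.0001
0.070 False t 23.38 tcp [ 0.5061 -0.3408  0.0698] F [ 1.  -0.2  0.9] w -0.0002
0.066 False t 23.66 tcp [ 0.5061 -0.3409  0.0658] F [-0.1 -0.4 -0.4] w 0.0002
0.062 False t 23.94 tcp [ 0.5061 -0.3408  0.0618] F [-0.7  0.7 -0.7] w -0.0003
0.058 False t 24.23 tcp [ 0.5061 -0.3408  0.0577] F [ 1.  -0.2 -0.5] w -0.0001
0.054 False t 24.51 tcp [ 0.5061 -0.3408  0.0537] F [-0.1  0.4  0.5] w 0.0001
0.050 False t 24.79 tcp [ 0.5061 -0.3408  0.0497] F [-0.4  0.2 -0.4] w 0.0
0.046 False t 25.07 tcp [ 0.5062 -0.3408  0.0457] F [-0.2  0.6 -0.7] w 0.0002
0.042 True t 25.28 tcp [ 0.504  -0.3395  0.0425] F [-6.8  2.6 16.2] w 0.0004
```

```bash
cat > lev.py <<'E'
from h import *
def lever(p,tag):
    f=p["frame"].astype(int); red=(f[...,0]>110)&(f[...,1]<70)&(f[...,2]<70)
    c=proj([.51,-.342,.09],p)[0].astype(int); w=np.zeros_like(red); w[c[1]-18:c[1]+18,c[0]-18:c[0]+18]=1
    ys,xs=np.nonzero(red&w)
    if len(xs)<5: print(tag,"few",len(xs)); return
    print(tag,"n",len(xs),"box",xs.min(),xs.max(),ys.min(),ys.max(),"mean",xs.mean().round(1),ys.mean().round(1),"angle",np.degrees(np.arctan2(*np.linalg.eigh(np.cov(xs,ys))[1][::-1,1])).round(0))
def expect(p,j,C=(.5609,-.3701,.04),yaw=-.49):
    # paddle top points rotate about hinge (-.034, .020), joint j lowers
    u=np.array([-np.cos(yaw),-np.sin(yaw),0]); pts=[]
    for r,z in((.055,.051),(.070,.060)):
        d=np.array([r-.034,z-.020]); c,s=np.cos(j),np.sin(j); d=np.array([c*d[0]+s*d[1],-s*d[0]+c*d[1]])
        pts.append(np.array(C)+u*(.034+d[0])+[0,0,.020+d[1]])
    print("expect j",j,proj(pts,p).round(1).tolist())
E
python3 - <<'E'
from lev import *
p=dict(np.load("side5.npz")); lever(p,"before"); expect(p,0); expect(p,.55)
p=capture("side"); lever(p,"now"); st()
for th in("lever_pad","reader"):
    for d in masks_of(th,p):
        m=np.asarray(d["pixels"]); ys,xs=np.nonzero(m); print(th,d["conf"],m.sum(),xs.min(),xs.max(),ys.min(),ys.max())
save(p,"press.png",(235,120,305,210),6)
E
```

```text
before n 58 box 249 264 163 175 mean 256.9 168.6 angle -142.0
expect j 0 [[254.9, 165.9], [249.9, 162.2]]
expect j 0.55 [[250.4, 170.4], [244.6, 169.7]]
now n 27 box 245 261 171 175 mean 256.2 172.7 angle -174.0
 t 25.33 tcp [ 0.5043 -0.3398  0.0428] F [-6.5  2.8 17.4] w 0.0
reader 0.8 766 255 286 156 188
reader 0.64 1581 179 218 225 278
```

```bash
python3 - <<'E'
from lev import *
t=[.5062,-.3409]
env.move_l([*t,.14],max_speed=.12); st("up")
s=env.state(); q=np.array(s["joint_pos"]); q[1]-=.25; q[0]+=.75; env.set_joints(q); st("away")
ims=[]
for n,c in(("side",(235,140,305,200)),("top",(205,145,275,205))):
    p=capture(n); np.savez(f"{n}6.npz",**{k:p[k] for k in("frame","K","rvec","tvec")}); lever(p,n)
    for j in(0,.45,.55): expect(p,j)
    ims.append(cv2.resize(p["frame"][...,::-1][c[1]:c[3],c[0]:c[2]],(400,343),interpolation=2))
    ims.append(cv2.resize(p["frame"][...,::-1],(400,257)))
    for th in("white_bottle","tape"):
        for d in find_in(th,p): print(n,th,round(d["conf"],2),toworld(d["centre"],p).round(3))
cv2.imwrite("pics/fin.png",np.vstack([np.hstack(ims[::2]),np.hstack([ims[1],ims[3]])]))
E
```

```text
up t 26.4 tcp [ 0.5058 -0.3406  0.1392] F [ 0.5 -0.2 -0.7] w 0.0002
away t 28.12 tcp [0.6125 0.0953 0.2925] F [ 0.1 -0.8 -0. ] w -0.0001
side n 45 box 246 262 170 175 mean 254.6 171.7 angle -168.0
expect j 0 [[254.9, 165.9], [249.9, 162.2]]
expect j 0.45 [[251.0, 169.4], [245.2, 168.1]]
expect j 0.55 [[250.4, 170.4], [244.6, 169.7]]
side white_bottle 0.66 [ 0.396 -0.568  0.029]
side tape 0.46 [ 0.646 -0.282  0.016]
top n 121 box 225 245 165 193 mean 232.0 184.5 angle 121.0
expect j 0 [[231.9, 182.7], [229.2, 186.8]]
expect j 0.45 [[230.4, 186.9], [227.5, 192.1]]
expect j 0.55 [[230.2, 187.6], [227.4, 192.9]]
top tape 0.58 [ 0.644 -0.268  0.019]
top tape 0.58 [ 0.544 -0.364  0.012]
```

View pics/fin.png

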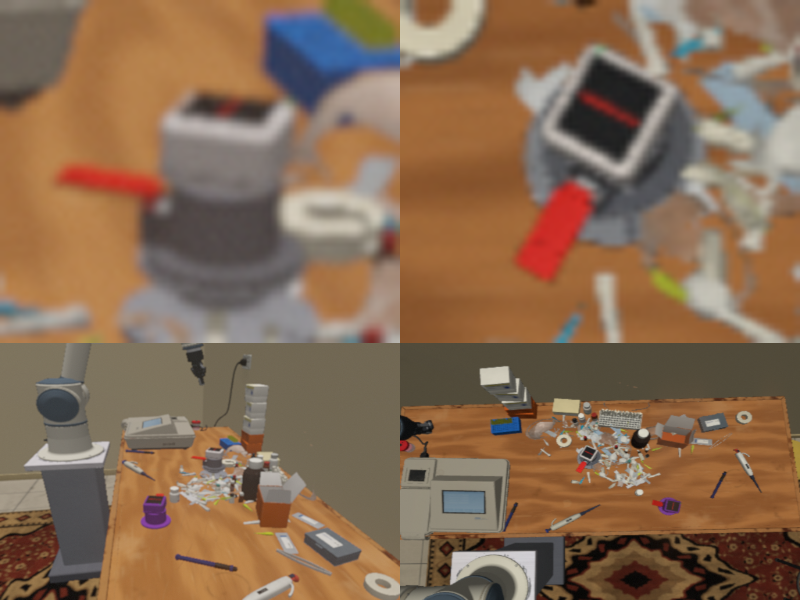

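```bash
cat > jfit.py <<'E'
from lev import *
def jfit(p,win):
    f=p["frame"].astype(np.float32); soft=np.clip((f[...,0]-f[...,1:].max(2)-40)/100,0,1)
    x0,y0,x1,y1=win; soft=soft[y0:y1,x0:x1]; best=[]
    yaw=-.49; u=np.array([-np.cos(yaw),-np.sin(yaw),0]); v=np.array([-u[1],u[0],0])
    for j in np.arange(-.1,.66,.025):
        pts=[]
        for r,z in((.070,.060),(.0727,.0558),(.0338,.0315),(.0312,.0357)):   # 46 mm paddle, 5 mm thick
            d=np.array([r-.034,z-.020]); c,s=np.cos(j),np.sin(j); d=np.array([c*d[0]+s*d[1],-s*d[0]+c*d[1]])
            pts+=[np.array([.5609,-.3701,.04])+u*(.034+d[0])+[0,0,.020+d[1]]+v*w for w in(-.011,.011)]
        uv=(proj(pts,p)+.5)*8-.5
        im=np.zeros((384*8,512*8),np.uint8); cv2.fillConvexPoly(im,cv2.convexHull(uv.round().astype(np.int32)),1)
        im=cv2.GaussianBlur(cv2.resize(im.astype(np.float32),(512,384),interpolation=cv2.INTER_AREA),(0,0),.6)
        for dx in np.arange(-1.5,1.6,.5):
            for dy in np.arange(-1.5,1.6,.5):
                sh=cv2.warpAffine(im,np.float32([[1,0,dx],[0,1,dy]]),(512,384))[y0:y1,x0:x1]
                best.append((((sh-soft)**2).sum(),j,dx,dy))
    best.sort(); return [tuple(np.round(b,3)) for b in best[:4]],[tuple(np.round(min(b for b in best if abs(b[1]-jj)<.013),2)) for jj in(.4,.45,.5,.55,.6)]
E
python3 - <<'E'
from jfit import *
for n,w in(("side",(238,155,263,180)),):
    for k in(5,6): print(k,*jfit(dict(np.load(f"{n}{k}.npz")),w),sep="\n ")
print(6,*jfit(dict(np.load("top6.npz")),(220,176,240,198)),sep="\n ")
E
```

```text
5
 [(np.float64(10.527), np.float64(0.025), np.float64(0.5), np.float64(-0.5)), (np.float64(10.555), np.float64(0.05), np.float64(0.5), np.float64(-0.5)), (np.float64(10.893), np.float64(0.1), np.float64(1.5), np.float64(-0.5)), (np.float64(10.906), np.float64(0.075), np.float64(1.0), np.float64(-0.5))]
 [(np.float64(42.88), np.float64(0.4), np.float64(1.5), np.float64(-1.5)), (np.float64(50.28), np.float64(0.45), np.float64(1.5), np.float64(-1.5)), (np.float64(56.91), np.float64(0.5), np.float64(1.5), np.float64(-1.5)), (np.float64(62.32), np.float64(0.55), np.float64(1.5), np.float64(-1.5)), (np.float64(66.21), np.float64(0.6), np.float64(1.5), np.float64(-1.5))]
6
 [(np.float64(9.363), np.float64(0.525), np.float64(1.5), np.float64(-0.5)), (np.float64(9.893), np.float64(0.525), np.float64(1.0), np.float64(-0.5)), (np.float64(10.047), np.float64(0.55), np.float64(1.5), np.float64(-0.5)), (np.float64(10.431), np.float64(0.5), np.float64(1.5), np.float64(-0.5))]
 [(np.float64(11.81), np.float64(0.4), np.float64(0.5), np.float64(0.5)), (np.float64(10.92), np.float64(0.45), np.float64(
[... 204 characters left out ...]
), np.float64(1.5), np.float64(-1.5))]
6
 [(np.float64(9.29), np.float64(0.6), np.float64(0.5), np.float64(-1.5)), (np.float64(9.312), np.float64(0.55), np.float64(0.5), np.float64(-1.0)), (np.float64(9.46), np.float64(0.625), np.float64(0.5), np.float64(-1.5)), (np.float64(9.472), np.float64(0.525), np.float64(0.5), np.float64(-1.0))]
 [(np.float64(9.97), np.float64(0.4), np.float64(0.0), np.float64(0.0)), (np.float64(9.83), np.float64(0.45), np.float64(0.5), np.float64(-0.5)), (np.float64(9.81), np.float64(0.5), np.float64(0.5), np.float64(-1.0)), (np.float64(9.31), np.float64(0.55), np.float64(0.5), np.float64(-1.0)), (np.float64(9.29), np.float64(0.6), np.float64(0.5), np.float64(-1.5))]
```

The fit puts the lever at about 0.53 rad in both cameras. I'll do one short, firmer press to confirm it is on its stop, as there is time.

```bash
python3 - <<'E'
from jfit import *
t=[.5062,-.3409]
env.movep([*t,.13],Rt(-.49)); env.move_l([*t,.055],max_speed=.12,guard=10); st("near")
h=env.move_l([*t,.034],max_speed=.03,guard=28); st(f"press {h}")
env.move_l([*t,.14],max_speed=.12); 
q=np.array(env.state()["joint_pos"]); q[1]-=.2; q[0]+=.6; env.set_joints(q); st("away")
p=capture("side"); print(jfit(p,(238,155,263,180))); lever(p,"side")
p0=dict(np.load("side6.npz"))["frame"].astype(int); d=np.abs(p["frame"].astype(int)-p0).max(2)[150:200,240:300]; print("change near reader",d.max(),(d>25).sum())
E
```

```text
near t 30.93 tcp [ 0.5066 -0.3411  0.0556] F [-0.2  0.1 -0.1] w 0.0002
press True t 31.42 tcp [ 0.504  -0.3396  0.0424] F [-6.   2.6 16.8] w -0.0
away t 33.79 tcp [0.6208 0.0025 0.2615] F [ 0.5 -0.2 -0.4] w 0.0005
([(np.float64(9.483), np.float64(0.525), np.float64(1.5), np.float64(-0.5)), (np.float64(10.104), np.float64(0.525), np.float64(1.0), np.float64(-0.5)), (np.float64(10.273), np.float64(0.55), np.float64(1.5), np.float64(-0.5)), (np.float64(10.396), np.float64(0.5), np.float64(1.5), np.float64(-0.5))], [(np.float64(11.85), np.float64(0.4), np.float64(0.5), np.float64(0.5)), (np.float64(10.95), np.float64(0.45), np.float64(1.5), np.float64(0.5)), (np.float64(10.4), np.float64(0.5), np.float64(1.5), np.float64(-0.5)), (np.float64(10.27), np.float64(0.55), np.float64(1.5), np.float64(-0.5)), (np.float64(12.14), np.float64(0.6), np.float64(1.5), np.float64(-1.5))])
side n 45 box 246 262 170 175 mean 254.8 171.7 angle -168.0
change near reader 12 0
```

The firmer press met the same hard stop at the same height, and the lever did not move any further. I'm handing in.

```bash
python3 -c "
from h import *
order.close_job(); st()"
```

```text
the job is handed in; nothing more can be done
the job is handed in; nothing more can be done
```

The white tube code reader is seated on its ball stand and its red lever is pressed down. I handed the job in at about 34 s on the robot's clock, with the arm clear of everything.

**What happened**
- **First grasp:** It missed. The fingertips really end about 3 cm higher than the reported TCP, so they closed on top of the housing and pressed on it with about 30 N. A before/after fit in the side image showed the reader had not moved. I went back lower and gripped it at 52 mm.
- **Seating:** I lowered it over the ball with no contact until it stopped within 0.1 mm of the expected seated height. A picture taken after release showed it upright on the shoulder with the lever still up.
- **Locking:** I pressed the lever with closed fingers until it stopped firmly. A second press with a higher force limit stopped at the same height (0.1 mm apart). Nothing near the reader changed in the side image.

**Last checks**
- **Lever angle:** The image fits gave 0.525 rad from the side, and 0.55 to 0.6 from the top, where the fit is loose. Fully down is 0.55. The side fit cannot tell 0.50 from 0.55, so "fully down" rests mainly on the repeated hard stop.
- **Bottle and tape:** The side camera found both where they were at the start, to about 3 mm. The top camera found the tape in place, with a false second hit on the stand. It missed the bottle in the last check.
- **Edge fits:** Some circle fits of the stand and the held reader disagreed by up to about 12 mm. I used the ball's outline and a zoomed picture instead, and the contact-free descent bore that out.

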